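# Slide the lint screen home into the empty lint trap

### The arm

A 6-joint arm with a two-finger parallel gripper is mounted at the origin on the work surface. World frame = base frame: x ahead of the robot, y to its left, z up, the work surface at z = 0. Lengths are in m, angles in rad, forces in N, time in s.
With the tool pointing down it reaches from about 0.325 to 0.775 m from the base axis. Payload 5.5 kg.
Tool frame: the origin (TCP) lies midway between the tips of the shut fingers; the grasp point (between the pads) lies 19 mm behind it; y points along the fingers, z is the direction in which the jaws open and shut, and the axes are right-handed (so a half turn about y gives the same grasp; the last joint's range is limited). The gripper opens to 88 mm and grips with 3 to 60 N. Pads are 20 mm wide; open, the fingers measure 115 mm over their backs; the gripper's body (75 mm by 178 mm) begins 61 mm behind the grasp point.
Start: joints at [1.239, 0.091, 1.231, -0, 1.82, -0.057], TCP at [0.163, 0.578, 0.223] pointing down, gripper open.
Joint ranges: [-2.87, 2.87], [-0.86, 2.18], [0.17, 2.46], [-1.51, 4.65], [0.06, 2.69], [-2.65, 2.65]. Speed limits (rad/s): [2.57, 2.57, 3.01, 3.14, 3.14, 3.14].

### API

Orientations are given as a rotation vector (axis times angle).
In Python, from station import ctrl gives the robot as it stands. The module is installed in compiled form; this text tells all that it offers.
- The arm moves only by the tool step_arm, never from a script. Its argument "moves" is a list of rows, each an object of numbers: "ax", "ay", "az": the turn, a rotation vector about the tool's x, y, z in units of 8 degrees (1.0 is 8 degrees); "x", "y", "z": the shift along the tool's x, y, z in units of 40 mm (1.0 is 40 mm); "hand": the closure in counts, from 0 (fully open) to 255 (shut). A call has 1 to 10 rows; each row shifts and turns the commanded pose from where the row before left it, along the tool's axes as they then stand; what a row does not reach is not made up. A row lasts 1/10 s, in which the tool goes at most 50 mm and 8.59 degrees, less where a joint would pass 70% of its speed; a pose out of reach is approached as far as the arm can. A call is refused whole if a number of a shift passes 1 or a number of a turn 1, either way. A call with a gripper value outside its range is refused whole. The fingers move at their own pace and stop on an object; "squeeze" is the grip in N (left out, the last holds). Time passes only in rows, so rows that do not move let the fingers close. It gives the time, the measured TCP pose, the force and the opening at its end, in the units of the state.
- ctrl.state(): the state, without advancing time (a new reading comes with each control period).
- ctrl.camera(name): name is "scene" or "top" or "wrist"; returns the picture (400x640x3 uint8, red, green, blue); there is no depth.
- ctrl.camera_params(name): a dict with "K" (3x3 intrinsics, pixels), "extrinsics" (4x4, takes a point from world to camera coordinates). Camera axes: x right, y up, looking along -z (the intrinsics and any distortion apply to the point x, -y, -z); pixel columns grow to the right and rows downward; lengths in m; the calibration is good to about 2 mm. A picture is of the moment at which its call begins: read the wrist's pose just before it. camera_params takes no time and is no camera call; for the wrist camera it gives the pose at the moment of the call.
- ctrl.job_done(): hands the job in, once; it reports no verdict.
Trained networks look in the newest picture that a camera, given by its name, has taken for a name from the list of things; names that differ only in an ending like _2 or _b are one class to them, and where a whole thing is asked for, a point or a joint stands for the part that bears it (a point fixed in the world has none). Each returns a list of dicts, best first, with "conf" (0 to 1); they miss things now and then, are a little off and sometimes report something else, mostly with a low value. They report only what shows in the picture. A call takes as long as a camera call. They do not tell look-alikes from the thing itself.
- ctrl.regions_of(camera, target): "mask" (400x640 bool, what is visible of it).
- ctrl.place_of(camera, target): "xyz" ([x, y, z] in m, in world coordinates, good to about 4 mm: a listed point, or the origin of a listed thing).
The state is a dict: "clock": time; "joint_pos": joint angles; "joint_vel": joint speeds; "effort": joint torques, N m; "tool_pos": TCP position; "ee_rot": TCP orientation; "wrist_force": force on the tool from outside, world axes, zero at the start; "moment": the same for the moment, N m; "finger_gap": finger opening in m.
Only numpy, scipy, OpenCV 4.12 (cv2) and the standard library are available. Lean on these libraries where they do the work, as an engineer would, in place of code of your own. Each camera call takes 0.05 s, during which the arm holds its last target. There are 200 camera calls.

### The job

Two lint traps stand side by side on the laundry counter; one already holds its screen and the other is empty. Slide the loose lint screen, mesh side up and pull tab outward, into the empty trap until its front plate sits squarely against the trap's face, then let go of it. Leave the other things on the counter where they are.

Things in the scene. Friction and masses are not known exactly. Their poses are not given: they have to be found in the camera images.
- screen: Loose lint screen: rigid white plastic slab with dark mesh, about 150 g, centre of mass near x = -13 mm, flat on the counter, mesh up. Origin: centre of the frame's underside (z = 0); +x to the leading end that enters the slot, z up. Frame: x -60 to 60, y -45 to 45 mm, 10 mm thick, edges rounded 3 mm. Starts within 40 degrees of the slot's direction. Sliding friction 1 to 2 N.
- screen_plate (a point): Middle of the outer face of the screen's upright front plate at its rear end. Plate: screen x -68 to -60, y -55 to 55, z 0 to 24 mm (wider and taller than the frame). A flat pull tab sticks out of its middle: screen x -89 to -68, y -15 to 15, z 12 to 20 mm. Axes as the screen's.
- open_trap: Empty lint trap, fixed: white box 140 mm deep, 122 wide, 45 tall, clear lid, open slot in its front. Origin: on the counter, middle of the slot's mouth, in the front face; +x into the slot (about world +y), z up. The face above the slot (z 14 to 45 mm) stops the screen's plate: fully home, the screen's origin is at x = 60 mm, y = 0 in this frame, axes parallel.
- slot_end (a point): Middle of the inner end of the empty trap's slot, on the counter, 134 mm in from the mouth. The slot's floor is the counter; it is 96 mm wide (3 mm to spare each side of the screen) and 14 mm high; over the first 20 mm the side walls flare to 110 mm wide at the mouth.
- full_trap: The other trap: same box, origin and axes, fixed beside the first, centres 125 mm apart across the slots, either nearer the robot or farther. Its own fixed screen fills it; plate and tab stick out 29 mm from its front. Behind both stands a fixed metal plenum 110 mm tall, 140 to 240 mm behind the front faces.
- brush: Bystander, loose, to be left alone: scrubbing brush, 190 mm long, lying; on top of the plenum. Origin: its underside.
- scoop: Bystander, loose, to be left alone: plastic dosing cup, 64 mm across, 50 mm tall; left of the robot, near it. Origin: its underside.
- soap: Bystander, loose, to be left alone: soap bottle, 60 mm across, 140 mm tall; to the robot's left, near it. Origin: its underside.
- tub: Bystander, loose, to be left alone: lidded tub, 90 mm across, 70 mm tall; to the right, beyond the screen. Origin: its underside.
- clothespin: Bystander, loose, to be left alone: wooden clothespin, 75 x 10 x 12 mm, lying; near right. Origin: its underside.
Not all that is in view belongs to the job. Of the things that look like the screen, the largest one is meant.

How it is judged:
By the outcome, as a careful person would: the job done as asked, in the order asked, and still so for the second after the job is handed in, with the robot touching nothing.
It also fails if it takes over 72 s, if anything falls off the work surface, if the arm or the gripper's body presses on something with over 40 N, if the wrist force passes 120 N, or if a joint passes its speed limit or range.

## Working session

There is one attempt and no reset: what is moved stays moved. The work goes in short steps, Python scripts to look and compute and a tool call to move; the robot and the scene stay as the last step left them, time stands still between calls to the robot, and variables do not carry over. Pictures are saved under pics/ and viewed, about 8 in all and at most 12, crops included, and the job is handed in when it is done.

Besides the shell and the picture viewer there is one more tool, called after ">>>" by a JSON object that holds its "fn" and its "kwargs", one argument or row to a line. step_arm: Moves the arm, as the interface text tells. Its arguments: {"type":"object","properties":{"moves":{"type":"array","items":{"type":"object","properties":{"ax":{"type":"number"},"ay":{"type":"number"},"az":{"type":"number"},"x":{"type":"number"},"y":{"type":"number"},"z":{"type":"number"},"hand":{"type":"number"}}}},"squeeze":{"type":"number"}},"required":["moves"]}

```bash
mkdir -p pics
cat > h.py <<'E'
from station import ctrl
import numpy as np, cv2
from scipy.spatial.transform import Rotation as R
def save(cam,name):
    im=ctrl.camera(cam); cv2.imwrite(f'pics/{name}.png',im[:,:,::-1]); return im
def proj(cam,P,p=None):
    p=p or ctrl.camera_params(cam); E=np.array(p['extrinsics']);K=np.array(p['K'])
    c=(E[:3,:3]@np.atleast_2d(P).T).T+E[:3,3]; c=c*[1,-1,-1]; u=(K@c.T).T; return u[:,:2]/u[:,2:]
def unproj(cam,px,z,p=None):
    p=p or ctrl.camera_params(cam); E=np.array(p['extrinsics']);K=np.array(p['K'])
    px=np.atleast_2d(px); d=(np.linalg.inv(K)@np.c_[px,np.ones(len(px))].T).T*[1,-1,-1]
    d=d@E[:3,:3]; o=-E[:3,:3].T@E[:3,3]; return o+d*((z-o[2])/d[:,2])[:,None]
E
python3 - <<'E'
from h import *
np.set_printoptions(precision=4,suppress=True)
s=ctrl.state();print(s['tool_pos'],s['ee_rot'],R.from_rotvec(s['ee_rot']).as_matrix(),s['finger_gap'])
a=save('top','top0');b=save('scene','scene0')
cv2.imwrite('pics/both0.png',np.vstack([a,b])[:,:,::-1])
for c in('top','scene'):
  print(ctrl.camera_params(c))
  for t in('screen','screen_plate','open_trap','slot_end','full_trap'):
    print(c,t,[(np.array(d['xyz']),round(d['conf'],2)) for d in ctrl.place_of(c,t)])
E
```

```text
[0.1627 0.5772 0.2215] [-1.5619  0.2161 -0.2155] [[ 0.9625 -0.0006  0.2714]
 [-0.2714 -0.0018  0.9625]
 [-0.0001 -1.     -0.0019]] 0.0874301115112804
{'K': array([[410.5576,   0.    , 317.2744],
       [  0.    , 410.5576, 202.1698],
       [  0.    ,   0.    ,   1.    ]]), 'extrinsics': array([[ 0.0024, -0.9999, -0.0099, -0.0242],
       [ 0.9984,  0.0019,  0.0571, -0.602 ],
       [-0.0571, -0.01  ,  0.9983, -1.1269],
       [ 0.    ,  0.    ,  0.    ,  1.    ]])}
top screen [(array([ 0.6339, -0.1455, -0.0034]), 0.83), (array([ 0.8022, -0.262 , -0.0047]), 0.81), (array([ 0.4123, -0.3257, -0.0002]), 0.17)]
top screen_plate [(array([ 0.7761, -0.3072,  0.0094]), 0.82), (array([ 0.8161, -0.0246,  0.0117]), 0.73), (array([ 0.6598, -0.2059,  0.0111]), 0.58)]
top open_trap [(array([ 0.6492,  0.1106, -0.0008]), 0.94)]
top slot_end []
top full_trap [(array([0.5204, 0.1094, 0.003 ]), 0.56)]
{'K': array([[370.6028,   0.    , 322.1071],
       [  0.    , 370.6028, 202.8572],
       [  0.    ,   0.    ,   1.    ]]), 'extrinsics': array([[-0.0901,  0.9959, -0.0076,  0.0931],
       [-0.855 , -0.0735,  0.5134,  0.4382],
       [ 0.5107,  0.0527,  0.8581, -1.3192],
       [ 0.    ,  0.    ,  0.    ,  1.    ]])}
scene screen [(array([ 0.8246, -0.073 , -0.0009]), 0.86), (array([ 0.6321, -0.1409, -0.0058]), 0.81), (array([ 0.805 , -0.263 ,  0.0036]), 0.81)]
scene screen_plate [(array([ 0.6588, -0.2056,  0.0115]), 0.9), (array([ 0.7736, -0.3109,  0.011 ]), 0.72), (array([ 0.8185, -0.0207,  0.0096]), 0.59), (array([0.3461, 0.2969, 0.0011]), 0.4)]
scene open_trap [(array([ 0.6478,  0.1122, -0.0006]), 0.62)]
scene slot_end [(array([0.6516, 0.245 , 0.0002]), 0.9), (array([ 0.5211,  0.1141, -0.0028]), 0.62)]
scene full_trap [(array([ 0.5236,  0.1128, -0.0039]), 0.72)]
```

View pics/both0.png

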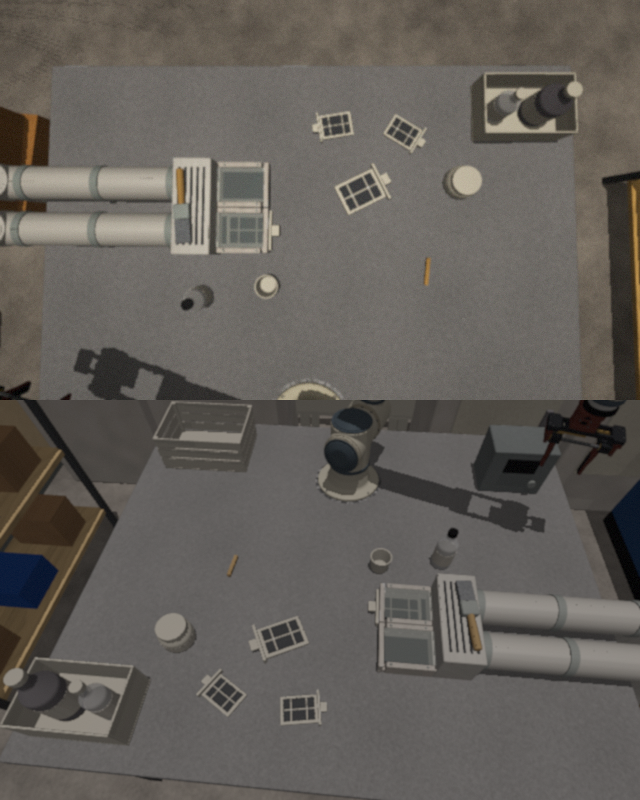

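The scene shows the far trap (top view ~(243,183)) empty. The near one holds its screen, with a tab at (275,230). The largest loose screen is at (362,190), its tab pointing right (−y), and there are two smaller look-alikes beyond it. I'll go for a closer look.

>>> {"fn": "step_arm", "kwargs": {
  "moves": [
    {"x": 0.88, "z": -0.76, "y": -0.4},
    {"x": 0.88, "z": -0.76, "y": -0.4},
    {"x": 0.88, "z": -0.76, "y": -0.4},
    {"x": 0.88, "z": -0.76},
    {"x": 0.88, "z": -0.76},
    {"x": 0.88, "z": -0.76},
    {"x": 0.88, "z": -0.76},
    {"x": 0.88, "z": -0.76},
    {"x": 0.88, "z": -0.76},
    {"x": 0.88, "z": -0.76}
  ]
}}

```text
invalid input
```

>>> {"fn": "step_arm", "kwargs": {
  "moves": [
    {"x": 0.88, "z": -0.76},
    {"x": 0.88, "z": -0.76},
    {"x": 0.88, "z": -0.76},
    {"x": 0.88, "z": -0.76},
    {"x": 0.88, "z": -0.76},
    {"x": 0.88, "z": -0.76},
    {"x": 0.88, "z": -0.76},
    {"ay": 1},
    {"ay": 1},
    {"ay": 1}
  ]
}}

```text
invalid input
```

>>> {"fn": "step_arm", "kwargs": {
  "moves": [
    {"ay": 1},
    {"ay": 1},
    {"ay": 1},
    {"ay": 0.5},
    {}
  ]
}}

```text
invalid input
```

Run:
```python
from h import *
np.set_printoptions(precision=4,suppress=True)
s=ctrl.state();print(s['clock'],s['tool_pos'],R.from_rotvec(s['ee_rot']).as_matrix(),s['joint_pos'])
p=ctrl.camera_params('wrist');E=p['extrinsics'];print(p['K'],-E[:3,:3].T@E[:3,3],E[:3,:3])
save('wrist','w1')
for t in('screen','screen_plate','open_trap','slot_end'):
    print(t,[(np.array(d['xyz']),round(d['conf'],2)) for d in ctrl.place_of('wrist',t)])
```

```text
0.6 [0.1628 0.5775 0.2227] [[ 0.9625  0.      0.2714]
 [-0.2714  0.0001  0.9625]
 [ 0.     -1.      0.0001]] [ 1.2393  0.0911  1.2307 -0.      1.8198 -0.0567]
[[289.4263   0.     319.3916]
 [  0.     289.4263 199.3187]
 [  0.       0.       1.    ]] [0.0873 0.5978 0.3848] [[ 0.2709  0.9626 -0.0009]
 [-0.9227  0.2594 -0.2853]
 [-0.2744  0.0782  0.9584]]
screen []
screen_plate []
open_trap []
slot_end []
```

View pics/w1.png

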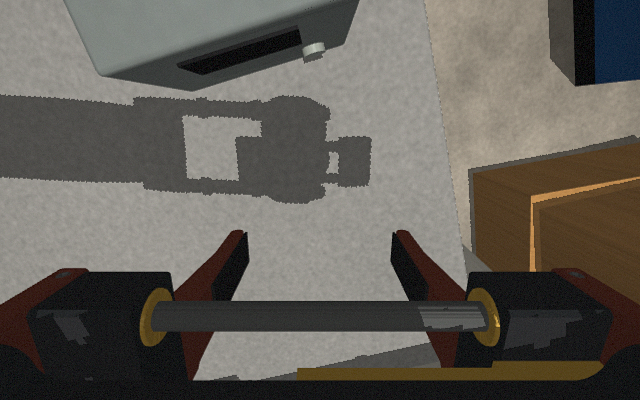

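The picture shows only counter, the gripper shadow and the fingers; the moves were refused. I'll give every key in each row.

>>> {"fn": "step_arm", "kwargs": {
  "moves": [
    {"ax": 0, "ay": 0, "az": 0, "x": 0.88, "y": -0.4, "z": -0.76, "hand": 0},
    {"ax": 0, "ay": 0, "az": 0, "x": 0.88, "y": -0.4, "z": -0.76, "hand": 0},
    {"ax": 0, "ay": 0, "az": 0, "x": 0.88, "y": -0.4, "z": -0.76, "hand": 0},
    {"ax": 0, "ay": 0, "az": 0, "x": 0.88, "y": 0, "z": -0.76, "hand": 0},
    {"ax": 0, "ay": 0, "az": 0, "x": 0.88, "y": 0, "z": -0.76, "hand": 0},
    {"ax": 0, "ay": 0, "az": 0, "x": 0.88, "y": 0, "z": -0.76, "hand": 0},
    {"ax": 0, "ay": 0, "az": 0, "x": 0.88, "y": 0, "z": -0.76, "hand": 0},
    {"ax": 0, "ay": 0, "az": 0, "x": 0.88, "y": 0, "z": -0.76, "hand": 0}
  ],
  "squeeze": 20
}}

```text
clock: 1.65
tool_pos: [0.3685, 0.2653, 0.271]
ee_rot: [-1.559, 0.215, -0.216]
wrist_force: [0.1, 0.7, -1.2]
finger_gap: 0.0878
```

>>> {"fn": "step_arm", "kwargs": {
  "moves": [
    {"ax": 0, "ay": 0, "az": 0, "x": 0.88, "y": 0, "z": -0.76, "hand": 0},
    {"ax": 0, "ay": 0, "az": 0, "x": 0.88, "y": 0, "z": -0.76, "hand": 0},
    {"ax": 0, "ay": 0, "az": 0, "x": 0.88, "y": 0, "z": -0.76, "hand": 0},
    {"ax": 0, "ay": 0, "az": 0, "x": 0.88, "y": 0, "z": -0.76, "hand": 0},
    {"ax": 0, "ay": 0, "az": 0, "x": 0.88, "y": 0, "z": -0.76, "hand": 0},
    {"ax": 0, "ay": 0, "az": 0, "x": 0.88, "y": 0, "z": -0.76, "hand": 0},
    {"ax": 0, "ay": 0, "az": 0, "x": 0.88, "y": 0, "z": -0.76, "hand": 0},
    {"ax": 0, "ay": 0, "az": 0, "x": 0.88, "y": 0, "z": -0.76, "hand": 0},
    {"ax": 0, "ay": 0, "az": 0, "x": 0.88, "y": 0, "z": -0.76, "hand": 0},
    {"ax": 0, "ay": 0, "az": 0, "x": 0.88, "y": 0, "z": -0.76, "hand": 0}
  ]
}}

```text
clock: 2.65
tool_pos: [0.625, -0.1229, 0.2707]
ee_rot: [-1.56, 0.215, -0.216]
wrist_force: [0.3, 0.4, 0.3]
finger_gap: 0.0878
```

>>> {"fn": "step_arm", "kwargs": {
  "moves": [
    {"ax": 0, "ay": 1, "az": 0, "x": 0, "y": 0, "z": 0, "hand": 0},
    {"ax": 0, "ay": 1, "az": 0, "x": 0, "y": 0, "z": 0, "hand": 0},
    {"ax": 0, "ay": 1, "az": 0, "x": 0, "y": 0, "z": 0, "hand": 0},
    {"ax": 0, "ay": 1, "az": 0, "x": 0, "y": 0, "z": 0, "hand": 0},
    {"ax": 0, "ay": 1, "az": 0, "x": 0, "y": 0, "z": 0, "hand": 0},
    {"ax": 0, "ay": 1, "az": 0, "x": 0, "y": 0, "z": 0, "hand": 0},
    {"ax": 0, "ay": 0.5, "az": 0, "x": 0, "y": 0, "z": 0, "hand": 0},
    {"ax": 0, "ay": 0, "az": 0, "x": 0, "y": 0, "z": 0, "hand": 0}
  ]
}}

```text
clock: 3.45
tool_pos: [0.6242, -0.1211, 0.2706]
ee_rot: [-1.368, 0.919, -0.919]
wrist_force: [0.6, -0.0, -0.4]
finger_gap: 0.088
```

Run:
```python
from h import *
np.set_printoptions(precision=4,suppress=True)
s=ctrl.state();print(s['clock'],s['tool_pos'],R.from_rotvec(s['ee_rot']).as_matrix(),s['joint_pos'])
p=ctrl.camera_params('wrist');E=p['extrinsics'];print(-E[:3,:3].T@E[:3,3]);np.savez('w1.npz',**p)
save('wrist','w2')
for t in('screen','screen_plate','open_trap','slot_end'):
    print(t,[(np.array(d['xyz']),round(d['conf'],2)) for d in ctrl.place_of('wrist',t)])
```

```text
3.45 [ 0.6242 -0.1211  0.2706] [[ 0.3783 -0.0001  0.9257]
 [-0.9257 -0.      0.3783]
 [-0.     -1.     -0.0001]] [-0.2451  0.2072  1.0179 -0.      1.9166 -0.6331]
[ 0.5946 -0.0494  0.4327]
screen [(array([ 0.8036, -0.2623, -0.0004]), 0.96), (array([ 0.6357, -0.1417,  0.002 ]), 0.73), (array([ 0.8237, -0.0751,  0.005 ]), 0.73)]
screen_plate [(array([ 0.7743, -0.3071,  0.008 ]), 0.96), (array([ 0.662 , -0.2062,  0.0113]), 0.95), (array([ 0.8199, -0.0251,  0.0095]), 0.83)]
open_trap [(array([0.6475, 0.1106, 0.0009]), 0.77)]
slot_end [(array([ 0.662 , -0.4178,  0.0014]), 0.39)]
```

View pics/w2.png

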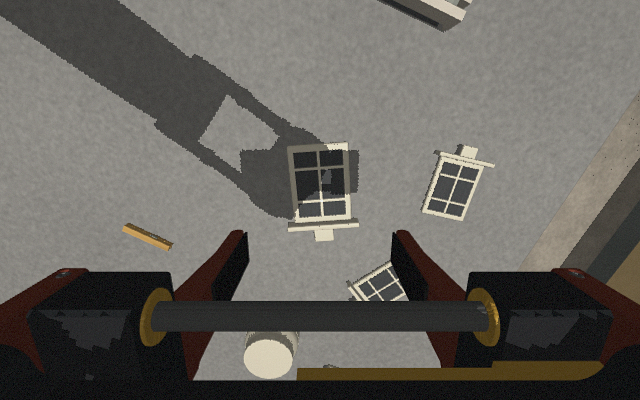

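The large screen is at (320,183), its plate along (289,229)–(358,223) and its tab at (324,236). Next come its yaw and the trap's yaw.

Run:
```python
from h import *
np.set_printoptions(precision=4,suppress=True)
def hd(v): return np.degrees(np.arctan2(v[1],v[0]))
im=ctrl.camera('wrist')
for d in ctrl.regions_of('wrist','screen'):
    m=d['mask']; ys,xs=np.nonzero(m); c=cv2.minAreaRect(np.c_[xs,ys].astype(np.float32))
    print(d['conf'],m.sum(),c)
    if abs(c[0][0]-322)<25 and c[0][1]<240:
        bp=cv2.boxPoints(c);w=unproj('wrist',bp,.01)[:,:2];print(w,[hd(w[i+1]-w[i]) for i in range(3)])
pl=unproj('wrist',[[289,226],[358,220]],.024);print('plate',pl,hd(pl[1]-pl[0]))
tb=unproj('wrist',[[324,236]],.02);print('tab',tb)
a=cv2.imread('pics/top0.png');cv2.imwrite('pics/tz.png',cv2.resize(a[150:260,160:290],None,fx=5,fy=5,interpolation=cv2.INTER_CUBIC))
cv2.imwrite('pics/wz.png',cv2.resize(cv2.imread('pics/w2.png')[130:250,270:380],None,fx=5,fy=5,interpolation=cv2.INTER_CUBIC))
```

```text
0.79 1463 ((375.7000427246094, 288.3999938964844), (38.013153076171875, 49.1934928894043), 63.43495178222656)
0.77 5547 ((320.2242736816406, 192.0017852783203), (97.73336791992188, 71.51976776123047), 86.05481719970703)
[[ 0.5603 -0.1126]
 [ 0.6528 -0.0671]
 [ 0.7252 -0.2021]
 [ 0.6233 -0.2532]] [np.float64(26.21842997650791), np.float64(-61.80736543147638), np.float64(-153.34924024104734)]
0.66 3044 ((458.2659912109375, 182.3101806640625), (57.68555450439453, 76.02452850341797), 16.113418579101562)
plate [[ 0.6139 -0.2191  0.024 ]
 [ 0.7066 -0.1705  0.024 ]] 27.661597593028393
tab [[ 0.67   -0.2157  0.02  ]]
```

View pics/tz.png

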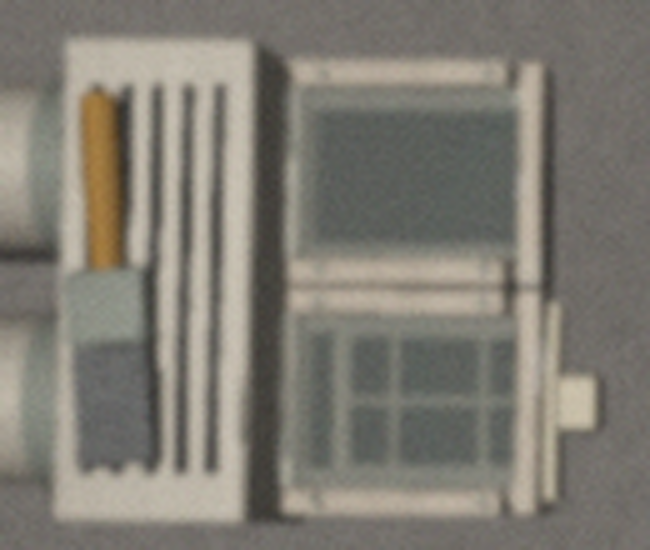

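View pics/wz.png

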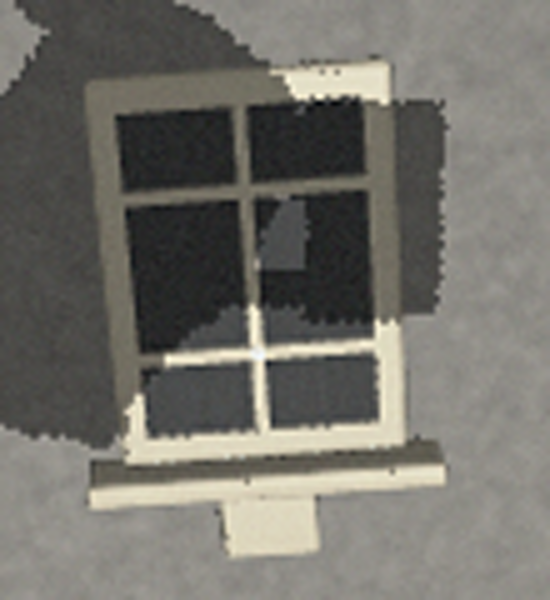

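The top crop shows the empty trap's front top edge from (547,62) to (545,288), continuing to (538,513) on the full trap. The wrist crop shows the plate top and the tab clearly, so I'll fit the pose from those corners.

Run:
```python
from h import *
from scipy.optimize import least_squares
np.set_printoptions(precision=4,suppress=True)
def hd(v): return np.degrees(np.arctan2(v[1],v[0]))
p=ctrl.camera_params('wrist')
pts=[(222,500,-68,15,20),(228,556,-89,15,20),(318,553,-89,-15,20),(90,490,-60,55,24),(445,465,-60,-55,24),(90,508,-68,55,24),(445,483,-68,-55,24),(125,460,-60,45,10),(405,440,-60,-45,10),(86,85,60,45,10),(391,62,60,-45,10)]
A=np.array(pts,float);px=A[:,:2]/5+[270,130];L=A[:,2:]/1000
def w(q):
    c,s=np.cos(q[2]),np.sin(q[2]);return np.c_[q[0]+c*L[:,0]-s*L[:,1],q[1]+s*L[:,0]+c*L[:,1],L[:,2]]
r=least_squares(lambda q:(proj('wrist',w(q),p)-px).ravel(),[.635,-.142,2.],loss='soft_l1')
q=r.x;print('screen',q[:2],np.degrees(q[2]),np.abs(r.fun).max());print(np.round((proj('wrist',w(q),p)-px),1).tolist())
c,s=np.cos(q[2]),np.sin(q[2]);print('tab mid',q[:2]+np.array([c,s])*-.078)
T=np.array([[547,62],[545,288],[538,513],[290,62],[515,62]])/5+[160,150]
t=unproj('top',T,.045);print(t,hd(t[0]-t[2]),hd(t[3]-t[0]))
```

```text
screen [ 0.6345 -0.1439] 116.54553476109534 1.5513885087158883
[[-0.5, -0.6], [-0.6, 0.7], [0.6, 0.0], [-0.8, -0.7], [0.7, -0.6], [-0.2, 0.6], [0.9, 0.7], [-0.5, 1.5], [1.1, 1.6], [-0.8, -0.9], [0.4, -0.9]]
tab mid [ 0.6694 -0.2137]
[[0.7092 0.1081 0.045 ]
 [0.5854 0.108  0.045 ]
 [0.4637 0.1107 0.045 ]
 [0.7091 0.2491 0.045 ]
 [0.7092 0.1256 0.045 ]] -0.6149450565022085 90.05178281189157
```

>>> {"fn": "step_arm", "kwargs": {
  "moves": [
    {"ax": 0, "ay": -0.54, "az": 0, "x": 0, "y": 0, "z": 0, "hand": 0},
    {"ax": 0, "ay": 0, "az": 0, "x": 0.9, "y": 0, "z": 0, "hand": 0},
    {"ax": 0, "ay": 0, "az": 0, "x": 0.9, "y": 0, "z": 0, "hand": 0},
    {"ax": 0, "ay": 0, "az": 0, "x": 0.88, "y": 0.5, "z": 0, "hand": 0},
    {"ax": 0, "ay": 0, "az": 0, "x": 0, "y": 1, "z": 0, "hand": 0},
    {"ax": 0, "ay": 0, "az": 0, "x": 0, "y": 1, "z": 0, "hand": 0},
    {"ax": 0, "ay": 0, "az": 0, "x": 0, "y": 1, "z": 0, "hand": 0},
    {"ax": 0, "ay": 0, "az": 0, "x": 0, "y": 1, "z": 0, "hand": 0},
    {"ax": 0, "ay": 0, "az": 0, "x": 0, "y": 0.9, "z": 0, "hand": 0},
    {"ax": 0, "ay": 0, "az": 0, "x": 0, "y": 0, "z": 0, "hand": 0}
  ]
}}

```text
clock: 4.8
tool_pos: [0.6685, -0.2156, 0.0468]
ee_rot: [-1.396, 0.871, -0.851]
wrist_force: [-0.4, 0.3, -0.4]
finger_gap: 0.088
```

Run:
```python
from h import *
np.set_printoptions(precision=4,suppress=True)
s=ctrl.state();print(s['tool_pos'],R.from_rotvec(s['ee_rot']).as_matrix())
p=ctrl.camera_params('wrist');a=save('wrist','w3')
q=[.6345,-.1439,np.radians(116.55)];c,sn=np.cos(q[2]),np.sin(q[2])
L=np.array([[-68,15,20],[-89,15,20],[-89,-15,20],[-68,-15,20],[-68,55,24],[-68,-55,24],[-60,55,24],[-60,-55,24],[60,45,10],[60,-45,10]])/1000
P=np.c_[q[0]+c*L[:,0]-sn*L[:,1],q[1]+sn*L[:,0]+c*L[:,1],L[:,2]]
b=cv2.resize(a[:,:,::-1],(800,500))
for u in proj('wrist',P,p): cv2.circle(b,tuple(int(v*1.25) for v in u),3,(0,0,255),1)
cv2.imwrite('pics/w3b.png',b)
```

```text
[ 0.6685 -0.2156  0.0468] [[ 0.4476 -0.0115  0.8941]
 [-0.8942  0.0043  0.4477]
 [-0.009  -0.9999 -0.0083]]
```

View pics/w3b.png

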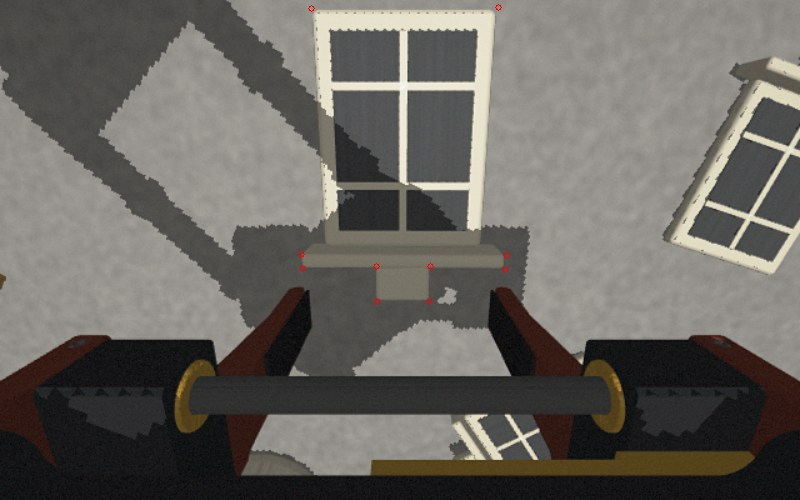

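The predicted corners match the picture within about 2 px: tab at (403,283), plate ends at (302,262) and (505,262). I'll lower and grip.

>>> {"fn": "step_arm", "kwargs": {
  "moves": [
    {"ax": 0, "ay": 0, "az": 0, "x": 0.06, "y": 0.3, "z": 0, "hand": 0},
    {"ax": 0, "ay": 0, "az": 0, "x": 0, "y": 0.4, "z": 0, "hand": 0},
    {"ax": 0, "ay": 0, "az": 0, "x": 0, "y": 0.3, "z": 0, "hand": 0},
    {"ax": 0, "ay": 0, "az": 0, "x": 0, "y": 0, "z": 0, "hand": 0},
    {"ax": 0, "ay": 0, "az": 0, "x": 0, "y": 0, "z": 0, "hand": 0}
  ],
  "squeeze": 20
}}

```text
clock: 5.35
tool_pos: [0.673, -0.219, 0.0143]
ee_rot: [-1.394, 0.862, -0.861]
wrist_force: [0.2, 0.9, -0.4]
finger_gap: 0.0876
```

>>> {"fn": "step_arm", "kwargs": {
  "moves": [
    {"ax": 0, "ay": 0, "az": 0, "x": -0.05, "y": 0.23, "z": 0, "hand": 0},
    {"ax": 0, "ay": 0, "az": 0, "x": 0, "y": 0, "z": 0, "hand": 0},
    {"ax": 0, "ay": 0, "az": 0, "x": 0, "y": 0, "z": 0, "hand": 160},
    {"ax": 0, "ay": 0, "az": 0, "x": 0, "y": 0, "z": 0, "hand": 255},
    {"ax": 0, "ay": 0, "az": 0, "x": 0, "y": 0, "z": 0, "hand": 255},
    {"ax": 0, "ay": 0, "az": 0, "x": 0, "y": 0, "z": 0, "hand": 255},
    {"ax": 0, "ay": 0, "az": 0, "x": 0, "y": 0, "z": 0, "hand": 255},
    {"ax": 0, "ay": 0, "az": 0, "x": 0, "y": 0, "z": 0, "hand": 255}
  ],
  "squeeze": 20
}}

```text
clock: 6.15
tool_pos: [0.6723, -0.2174, 0.0055]
ee_rot: [-1.394, 0.861, -0.861]
wrist_force: [-0.5, 0.4, 0.8]
finger_gap: 0.043
```

>>> {"fn": "step_arm", "kwargs": {
  "moves": [
    {"ax": 0, "ay": 0, "az": 0, "x": 0, "y": 0, "z": 0, "hand": 255},
    {"ax": 0, "ay": 0, "az": 0, "x": 0, "y": 0, "z": 0, "hand": 255},
    {"ax": 0, "ay": 0, "az": 0, "x": 0, "y": 0, "z": 0, "hand": 255},
    {"ax": 0, "ay": 0, "az": 0, "x": 0, "y": 0, "z": 0, "hand": 255},
    {"ax": 0, "ay": 0, "az": 0, "x": 0, "y": 0, "z": 0, "hand": 255}
  ]
}}

```text
clock: 6.65
tool_pos: [0.6723, -0.2174, 0.0055]
ee_rot: [-1.394, 0.861, -0.861]
wrist_force: [0.4, -0.6, -0.4]
finger_gap: 0.0297
```

Gap 29.7 mm, so the tab is held. I'll slide and turn together toward the slot axis.

>>> {"fn": "step_arm", "kwargs": {
  "moves": [
    {"ax": 0, "ay": 0.41, "az": 0, "x": -0.3, "y": 0, "z": 0, "hand": 255},
    {"ax": 0, "ay": 0.41, "az": 0, "x": -0.3, "y": 0, "z": 0, "hand": 255},
    {"ax": 0, "ay": 0.41, "az": 0, "x": -0.3, "y": 0, "z": 0, "hand": 255},
    {"ax": 0, "ay": 0.41, "az": 0, "x": -0.3, "y": 0, "z": 0, "hand": 255},
    {"ax": 0, "ay": 0.41, "az": 0, "x": -0.3, "y": 0, "z": 0, "hand": 255},
    {"ax": 0, "ay": 0.41, "az": 0, "x": -0.3, "y": 0, "z": 0, "hand": 255},
    {"ax": 0, "ay": 0.41, "az": 0, "x": -0.3, "y": 0, "z": 0, "hand": 255},
    {"ax": 0, "ay": 0.41, "az": 0, "x": -0.3, "y": 0, "z": 0, "hand": 255},
    {"ax": 0, "ay": 0, "az": 0, "x": 0, "y": 0, "z": 0, "hand": 255},
    {"ax": 0, "ay": 0, "az": 0, "x": 0, "y": 0, "z": 0, "hand": 255}
  ],
  "squeeze": 40
}}

```text
clock: 7.65
tool_pos: [0.6476, -0.1253, 0.0054]
ee_rot: [-1.213, 1.203, -1.203]
wrist_force: [-0.3, 0.8, -0.5]
finger_gap: 0.0295
```

Run:
```python
from h import *
np.set_printoptions(precision=4,suppress=True)
s=ctrl.state();M=R.from_rotvec(s['ee_rot']).as_matrix();print(s['clock'],s['tool_pos'],M,s['finger_gap'],np.degrees(np.arctan2(-M[1,0],-M[0,0])))
p=ctrl.camera_params('wrist');np.savez('w4.npz',**p);a=save('wrist','w4')
for t in('screen','screen_plate','open_trap','slot_end'):
    print(t,[(np.array(d['xyz']),round(d['conf'],2)) for d in ctrl.place_of('wrist',t)])
cv2.imwrite('pics/w4b.png',cv2.resize(a[:300,120:520,::-1],None,fx=2,fy=2,interpolation=cv2.INTER_CUBIC))
```

```text
7.65 [ 0.6476 -0.1253  0.0054] [[ 0.0079  0.0001  1.    ]
 [-1.      0.0001  0.0079]
 [-0.0001 -1.      0.0001]] 0.029468194275576915 90.4527029384756
screen [(array([ 0.8229, -0.0736,  0.002 ]), 0.75), (array([ 0.6465, -0.0398,  0.0007]), 0.72)]
screen_plate [(array([ 0.6481, -0.1065,  0.0126]), 0.75)]
open_trap []
slot_end []
```

View pics/w4b.png

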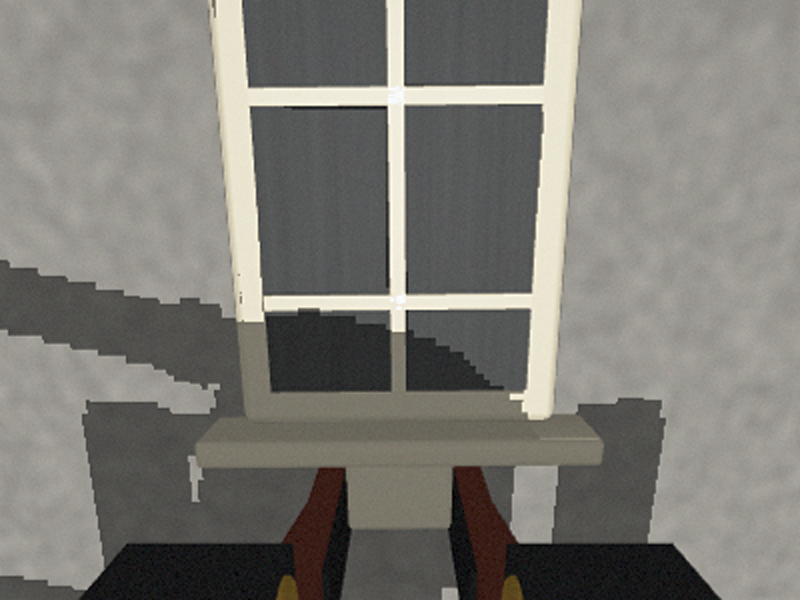

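The screen is held square, frame sides at (225..250) and (575..545), tab between the fingers at (400,497). Next I'll refine the trap's yaw from edges in the earlier top picture.

Run:
```python
from h import *
np.set_printoptions(precision=4,suppress=True)
g=cv2.cvtColor(cv2.imread('pics/top0.png'),cv2.COLOR_BGR2GRAY).astype(float)
def cen(line,lo,s):  # centroid of gradient of given sign
    d=np.clip(s*np.diff(line),4,None)-4; i=np.arange(len(d))+.5+lo
    return (d*i).sum()/d.sum() if d.sum()>0 else np.nan
def rep(name,pts,z):
    w=unproj('top',pts,z)[:,:2]; v=cv2.fitLine(w.astype(np.float32),cv2.DIST_HUBER,0,1e-4,1e-4).ravel()
    r=(w-v[2:])@[-v[1],v[0]]; print(name,'heading',np.degrees(np.arctan2(v[1],v[0])),'pt',v[2:],'rms',r.std())
rep('front right edge',np.array([[cen(g[r,265:274],265,-1),r] for r in range(166,205)]),.045)
rep('front all both',np.array([[cen(g[r,262:274],262,-1),r] for r in list(range(166,205))]),.0)
rep('far side',np.array([[c,cen(g[158:167,c],158,1)] for c in range(222,259)]),.045)
rep('face inner',np.array([[cen(g[r,258:268],258,1),r] for r in range(170,200)]),.045)
rep('plenum front',np.array([[cen(g[r,205:216],205,-1),r] for r in range(162,248)]),.11)
```

```text
front right edge heading 0.28313228 pt [0.6463 0.1123] rms 0.00021274541974831903
front all both heading 0.28311515 pt [0.6508 0.1183] rms 0.0002213376618303853
far side heading 89.783005 pt [0.7117 0.2066] rms 0.0004640464344122288
face inner heading -0.24566026 pt [0.6337 0.1245] rms 0.0005059022949033213
plenum front heading -0.42589352 pt [0.6118 0.2524] rms 0.00045477547902477214
```

>>> {"fn": "step_arm", "kwargs": {
  "moves": [
    {"ax": 0, "ay": 0.04, "az": 0, "x": -0.4, "y": 0, "z": 0.04, "hand": 255},
    {"ax": 0, "ay": 0, "az": 0, "x": -0.5, "y": 0, "z": 0, "hand": 255},
    {"ax": 0, "ay": 0, "az": 0, "x": -0.5, "y": 0, "z": 0, "hand": 255},
    {"ax": 0, "ay": 0, "az": 0, "x": -0.5, "y": 0, "z": 0, "hand": 255},
    {"ax": 0, "ay": 0, "az": 0, "x": -0.3, "y": 0, "z": 0, "hand": 255},
    {"ax": 0, "ay": 0, "az": 0, "x": -0.2, "y": 0, "z": 0, "hand": 255},
    {"ax": 0, "ay": 0, "az": 0, "x": -0.15, "y": 0, "z": 0, "hand": 255},
    {"ax": 0, "ay": 0, "az": 0, "x": 0, "y": 0, "z": 0, "hand": 255}
  ]
}}

```text
clock: 8.7
tool_pos: [0.649, -0.0225, 0.0054]
ee_rot: [-1.209, 1.209, -1.208]
wrist_force: [-0.8, 0.3, -0.3]
finger_gap: 0.0295
```

Run:
```python
from h import *
np.set_printoptions(precision=4,suppress=True)
s=ctrl.state();M=R.from_rotvec(s['ee_rot']).as_matrix();print(s['tool_pos'],s['wrist_force'],s['moment'],np.degrees(np.arctan2(-M[1,0],-M[0,0])))
a=save('wrist','w5')
for t in('screen','screen_plate','open_trap','slot_end'):
    print(t,[(np.array(d['xyz']),round(d['conf'],2)) for d in ctrl.place_of('wrist',t)])
cv2.imwrite('pics/w5b.png',cv2.resize(a[:300,120:520,::-1],None,fx=2,fy=2,interpolation=cv2.INTER_CUBIC))
```

```text
[ 0.649  -0.0225  0.0054] [-0.8103  0.3462 -0.2545] [0.0153 0.0416 0.0379] 90.06026621184223
screen [(array([ 0.6488,  0.063 , -0.0009]), 0.64)]
screen_plate [(array([ 0.817 , -0.0256,  0.0097]), 0.68), (array([ 0.6468, -0.0048,  0.0108]), 0.62)]
open_trap []
slot_end []
```

View pics/w5b.png

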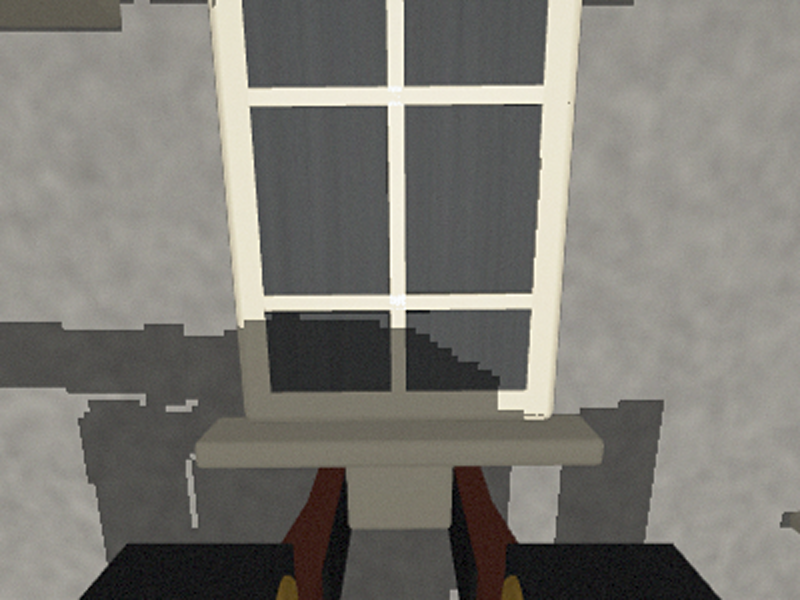

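No contact so far. The full trap's plate edge shows at top left (120,28), clear of our plate. I'll go on slowly into the slot.

>>> {"fn": "step_arm", "kwargs": {
  "moves": [
    {"ax": 0, "ay": 0, "az": 0, "x": -0.12, "y": 0, "z": 0, "hand": 255},
    {"ax": 0, "ay": 0, "az": 0, "x": -0.12, "y": 0, "z": 0, "hand": 255},
    {"ax": 0, "ay": 0, "az": 0, "x": -0.12, "y": 0, "z": 0, "hand": 255},
    {"ax": 0, "ay": 0, "az": 0, "x": -0.12, "y": 0, "z": 0, "hand": 255},
    {"ax": 0, "ay": 0, "az": 0, "x": -0.12, "y": 0, "z": 0, "hand": 255},
    {"ax": 0, "ay": 0, "az": 0, "x": 0, "y": 0, "z": 0, "hand": 255}
  ]
}}

```text
clock: 9.55
tool_pos: [0.649, 0.0016, 0.0054]
ee_rot: [-1.209, 1.209, -1.208]
wrist_force: [0.5, 0.7, -0.0]
finger_gap: 0.0293
```

>>> {"fn": "step_arm", "kwargs": {
  "moves": [
    {"ax": 0, "ay": 0, "az": 0, "x": -0.12, "y": 0, "z": 0, "hand": 255},
    {"ax": 0, "ay": 0, "az": 0, "x": -0.12, "y": 0, "z": 0, "hand": 255},
    {"ax": 0, "ay": 0, "az": 0, "x": -0.12, "y": 0, "z": 0, "hand": 255},
    {"ax": 0, "ay": 0, "az": 0, "x": -0.12, "y": 0, "z": 0, "hand": 255},
    {"ax": 0, "ay": 0, "az": 0, "x": 0, "y": 0, "z": 0, "hand": 255}
  ]
}}

```text
clock: 10.05
tool_pos: [0.649, 0.0207, 0.0054]
ee_rot: [-1.209, 1.209, -1.208]
wrist_force: [-0.0, -0.0, 0.3]
finger_gap: 0.0299
```

Run:
```python
from h import *
np.set_printoptions(precision=4,suppress=True)
s=ctrl.state();M=R.from_rotvec(s['ee_rot']).as_matrix();print(s['tool_pos'],s['wrist_force'],s['moment'],np.degrees(np.arctan2(-M[1,0],-M[0,0])))
a=save('wrist','w6')
cv2.imwrite('pics/w6b.png',cv2.resize(a[:300,120:520,::-1],None,fx=2,fy=2,interpolation=cv2.INTER_CUBIC))
```

```text
[0.649  0.0207 0.0054] [-0.0044 -0.0033  0.2642] [ 0.0513  0.0548 -0.016 ] 90.05838972425853
```

View pics/w6b.png

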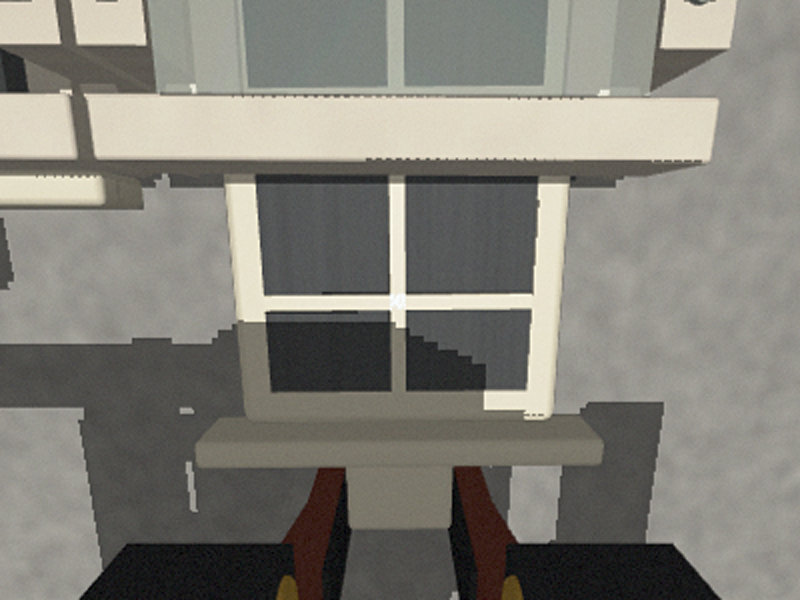

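The leading end is about 50 mm in with no side load. The trap face edge (90,160)–(712,162) is square to the plate and centred on it. I'll push on toward contact.

>>> {"fn": "step_arm", "kwargs": {
  "moves": [
    {"ax": 0, "ay": 0, "az": 0, "x": -0.2, "y": 0, "z": 0, "hand": 255},
    {"ax": 0, "ay": 0, "az": 0, "x": -0.2, "y": 0, "z": 0, "hand": 255},
    {"ax": 0, "ay": 0, "az": 0, "x": -0.2, "y": 0, "z": 0, "hand": 255},
    {"ax": 0, "ay": 0, "az": 0, "x": -0.2, "y": 0, "z": 0, "hand": 255},
    {"ax": 0, "ay": 0, "az": 0, "x": -0.2, "y": 0, "z": 0, "hand": 255},
    {"ax": 0, "ay": 0, "az": 0, "x": -0.2, "y": 0, "z": 0, "hand": 255},
    {"ax": 0, "ay": 0, "az": 0, "x": -0.15, "y": 0, "z": 0, "hand": 255},
    {"ax": 0, "ay": 0, "az": 0, "x": -0.1, "y": 0, "z": 0, "hand": 255},
    {"ax": 0, "ay": 0, "az": 0, "x": 0, "y": 0, "z": 0, "hand": 255}
  ]
}}

```text
clock: 11.0
tool_pos: [0.6489, 0.0786, 0.0054]
ee_rot: [-1.209, 1.209, -1.208]
wrist_force: [0.3, 0.6, -1.7]
finger_gap: 0.029
```

>>> {"fn": "step_arm", "kwargs": {
  "moves": [
    {"ax": 0, "ay": 0, "az": 0, "x": -0.05, "y": 0, "z": 0, "hand": 255},
    {"ax": 0, "ay": 0, "az": 0, "x": -0.05, "y": 0, "z": 0, "hand": 255},
    {"ax": 0, "ay": 0, "az": 0, "x": 0, "y": 0, "z": 0, "hand": 255}
  ]
}}

```text
clock: 11.3
tool_pos: [0.649, 0.0819, 0.0054]
ee_rot: [-1.209, 1.209, -1.209]
wrist_force: [0.2, 1.4, -0.9]
finger_gap: 0.0297
```

>>> {"fn": "step_arm", "kwargs": {
  "moves": [
    {"ax": 0, "ay": 0, "az": 0, "x": -0.05, "y": 0, "z": 0, "hand": 255},
    {"ax": 0, "ay": 0, "az": 0, "x": 0, "y": 0, "z": 0, "hand": 255}
  ]
}}

```text
clock: 11.5
tool_pos: [0.649, 0.0839, 0.0054]
ee_rot: [-1.209, 1.209, -1.209]
wrist_force: [-0.5, 0.2, -1.2]
finger_gap: 0.0295
```

>>> {"fn": "step_arm", "kwargs": {
  "moves": [
    {"ax": 0, "ay": 0, "az": 0, "x": -0.05, "y": 0, "z": 0, "hand": 255},
    {"ax": 0, "ay": 0, "az": 0, "x": 0, "y": 0, "z": 0, "hand": 255}
  ]
}}

```text
clock: 11.7
tool_pos: [0.649, 0.086, 0.0054]
ee_rot: [-1.209, 1.209, -1.209]
wrist_force: [0.3, 0.7, 0.0]
finger_gap: 0.0293
```

>>> {"fn": "step_arm", "kwargs": {
  "moves": [
    {"ax": 0, "ay": 0, "az": 0, "x": -0.04, "y": 0, "z": 0, "hand": 255},
    {"ax": 0, "ay": 0, "az": 0, "x": 0, "y": 0, "z": 0, "hand": 255}
  ]
}}

```text
clock: 11.9
tool_pos: [0.6489, 0.087, 0.0054]
ee_rot: [-1.21, 1.209, -1.21]
wrist_force: [-0.8, -2.1, -0.0]
finger_gap: 0.0295
```

>>> {"fn": "step_arm", "kwargs": {
  "moves": [
    {"ax": 0, "ay": 0, "az": 0, "x": -0.04, "y": 0, "z": 0, "hand": 255},
    {"ax": 0, "ay": 0, "az": 0, "x": 0, "y": 0, "z": 0, "hand": 255}
  ]
}}

```text
clock: 12.1
tool_pos: [0.6487, 0.0873, 0.0054]
ee_rot: [-1.211, 1.209, -1.212]
wrist_force: [-1.3, -5.8, 0.7]
finger_gap: 0.0296
```

>>> {"fn": "step_arm", "kwargs": {
  "moves": [
    {"ax": 0, "ay": 0, "az": 0, "x": -0.04, "y": 0, "z": 0, "hand": 255},
    {"ax": 0, "ay": 0, "az": 0, "x": 0, "y": 0, "z": 0, "hand": 255}
  ]
}}

```text
clock: 12.3
tool_pos: [0.6487, 0.0875, 0.0054]
ee_rot: [-1.213, 1.209, -1.214]
wrist_force: [-2.7, -10.9, 1.1]
finger_gap: 0.0294
```

Contact is at the expected depth. One more small push, then let go and look.

>>> {"fn": "step_arm", "kwargs": {
  "moves": [
    {"ax": 0, "ay": 0, "az": 0, "x": -0.05, "y": 0, "z": 0, "hand": 255},
    {"ax": 0, "ay": 0, "az": 0, "x": 0, "y": 0, "z": 0, "hand": 255},
    {"ax": 0, "ay": 0, "az": 0, "x": 0, "y": 0, "z": 0, "hand": 255}
  ]
}}

```text
clock: 12.6
tool_pos: [0.6487, 0.0875, 0.0055]
ee_rot: [-1.214, 1.209, -1.216]
wrist_force: [-2.7, -15.7, 2.1]
finger_gap: 0.0292
```

>>> {"fn": "step_arm", "kwargs": {
  "moves": [
    {"ax": 0, "ay": 0, "az": 0, "x": 0, "y": 0, "z": 0, "hand": 120},
    {"ax": 0, "ay": 0, "az": 0, "x": 0, "y": 0, "z": 0, "hand": 120},
    {"ax": 0, "ay": 0, "az": 0, "x": 0, "y": 0, "z": 0, "hand": 120},
    {"ax": 0, "ay": 0, "az": 0, "x": 0, "y": 0, "z": 0, "hand": 120}
  ]
}}

```text
clock: 13.0
tool_pos: [0.6483, 0.0922, 0.0052]
ee_rot: [-1.212, 1.21, -1.209]
wrist_force: [-4.5, -4.7, 1.2]
finger_gap: 0.0465
```

Run:
```python
from h import *
np.set_printoptions(precision=4,suppress=True)
s=ctrl.state();print(s['tool_pos'],s['wrist_force'],s['finger_gap'])
a=save('wrist','w7')
cv2.imwrite('pics/w7b.png',cv2.resize(a[100:300,120:520,::-1],None,fx=2,fy=2,interpolation=cv2.INTER_CUBIC))
```

```text
[0.6483 0.0922 0.0052] [-4.5465 -4.7116  1.1596] 0.04647705724958207
```

View pics/w7b.png

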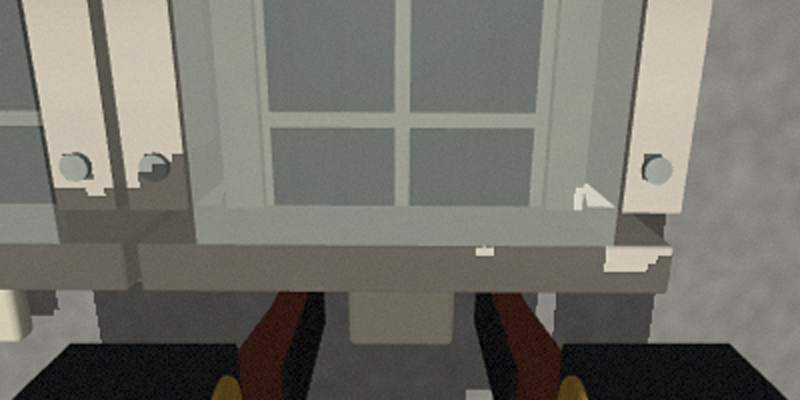

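The plate is now under the face edge and the fingers are open on both sides of the tab at (401,318). I'll back off, rise, and check seating.

>>> {"fn": "step_arm", "kwargs": {
  "moves": [
    {"ax": 0, "ay": 0, "az": 0, "x": 0.15, "y": 0, "z": 0, "hand": 60},
    {"ax": 0, "ay": 0, "az": 0, "x": 0.15, "y": 0, "z": 0, "hand": 60},
    {"ax": 0, "ay": 0, "az": 0, "x": 0, "y": 0, "z": 0, "hand": 60},
    {"ax": 0, "ay": 0, "az": 0, "x": 0.5, "y": 0, "z": 0, "hand": 60},
    {"ax": 0, "ay": 0, "az": 0, "x": 0.9, "y": 0, "z": 0, "hand": 60},
    {"ax": 0, "ay": 0, "az": 0, "x": 0.8, "y": -0.5, "z": 0, "hand": 60},
    {"ax": 0, "ay": 0, "az": 0, "x": 0.8, "y": -0.5, "z": 0, "hand": 60},
    {"ax": 0, "ay": 0, "az": 0, "x": 0.8, "y": -0.4, "z": 0, "hand": 60},
    {"ax": 0, "ay": 0, "az": 0, "x": 0.5, "y": 0, "z": 0, "hand": 60},
    {"ax": 0, "ay": 0, "az": 0, "x": 0, "y": 0, "z": 0, "hand": 60}
  ]
}}

```text
clock: 14.05
tool_pos: [0.6495, -0.094, 0.0625]
ee_rot: [-1.207, 1.209, -1.213]
wrist_force: [0.1, 0.4, -0.4]
finger_gap: 0.0672
```

Run:
```python
from h import *
np.set_printoptions(precision=4,suppress=True)
s=ctrl.state();print(s['tool_pos'],s['wrist_force'],s['finger_gap'])
a=save('wrist','w8')
for c in('wrist','top'):
  if c=='top': save('top','top8')
  for t in('screen','screen_plate','open_trap','full_trap'):
    print(c,t,[(np.array(d['xyz']),round(d['conf'],2)) for d in ctrl.place_of(c,t)])
cv2.imwrite('pics/w8b.png',cv2.resize(a[:250,120:520,::-1],None,fx=2,fy=2,interpolation=cv2.INTER_CUBIC))
```

```text
[ 0.6495 -0.094   0.0625] [ 0.11    0.3941 -0.4237] 0.06724531081656615
wrist screen [(array([ 0.8248, -0.0725,  0.0012]), 0.78)]
wrist screen_plate [(array([ 0.8184, -0.0258,  0.0084]), 0.62)]
wrist open_trap []
wrist full_trap []
top screen [(array([ 0.8047, -0.2621, -0.0061]), 0.81), (array([ 0.8232, -0.075 ,  0.0018]), 0.64)]
top screen_plate [(array([ 0.7755, -0.3069,  0.0089]), 0.74), (array([ 0.8159, -0.0238,  0.0128]), 0.6), (array([0.6463, 0.1004, 0.0113]), 0.55)]
top open_trap [(array([ 0.648 ,  0.1109, -0.0009]), 0.65)]
top full_trap [(array([0.5223, 0.108 , 0.0003]), 0.62)]
```

View pics/w8b.png

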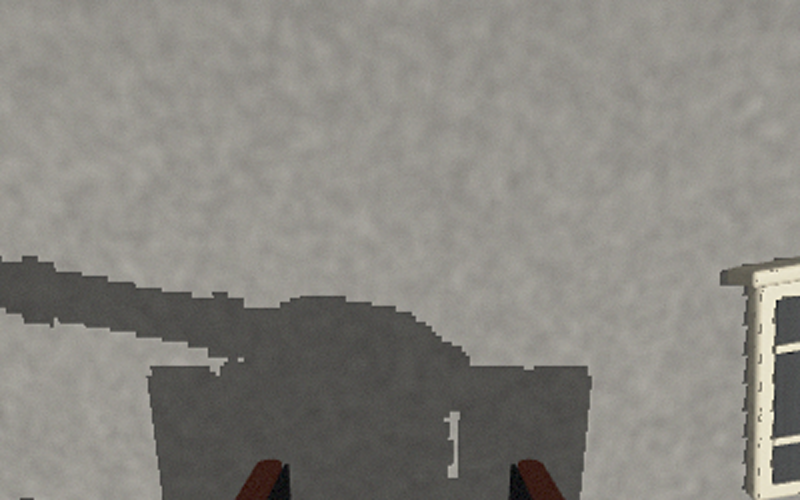

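This shows only counter, because the camera now sits behind the traps. I'll move so the plate and face junction is in view.

>>> {"fn": "step_arm", "kwargs": {
  "moves": [
    {"ax": 0, "ay": 0, "az": 0, "x": -0.65, "y": 0, "z": 0, "hand": 60},
    {"ax": 0, "ay": 0, "az": 0, "x": -0.65, "y": 0, "z": 0, "hand": 60},
    {"ax": 0, "ay": 0, "az": 0, "x": -0.5, "y": 0, "z": 0, "hand": 60},
    {"ax": 0, "ay": 0, "az": 0, "x": 0, "y": 0, "z": 0, "hand": 60},
    {"ax": 0, "ay": 0, "az": 0, "x": 0, "y": 0, "z": 0, "hand": 60}
  ]
}}

```text
clock: 15.05
tool_pos: [0.649, -0.0194, 0.0615]
ee_rot: [-1.21, 1.208, -1.209]
wrist_force: [0.3, 0.2, 0.3]
finger_gap: 0.0674
```

Run:
```python
from h import *
np.set_printoptions(precision=4,suppress=True)
s=ctrl.state();print(s['tool_pos'],s['wrist_force'])
p=ctrl.camera_params('wrist');np.savez('w9.npz',**p)
a=save('wrist','w9')
for t in('screen','screen_plate','open_trap'):
    print(t,[(np.array(d['xyz']),round(d['conf'],2)) for d in ctrl.place_of('wrist',t)])
print(proj('wrist',[[.649,.111,.045],[.595,.111,.024],[.703,.111,.024],[.649,.081,.02]],p))
cv2.imwrite('pics/w9b.png',cv2.resize(a[0:140,210:410,::-1],None,fx=4,fy=4,interpolation=cv2.INTER_CUBIC))
```

```text
[ 0.649  -0.0194  0.0615] [0.2859 0.1886 0.2695]
screen [(array([ 0.8226, -0.0742, -0.0001]), 0.97)]
screen_plate [(array([0.6458, 0.1057, 0.0113]), 0.91), (array([ 0.8166, -0.0246,  0.0142]), 0.89)]
open_trap [(array([ 0.6491,  0.1116, -0.0018]), 0.74)]
[[319.7449  10.3443]
 [230.9204  21.8692]
 [408.5608  22.1852]
 [319.6332  76.1184]]
```

View pics/w9b.png

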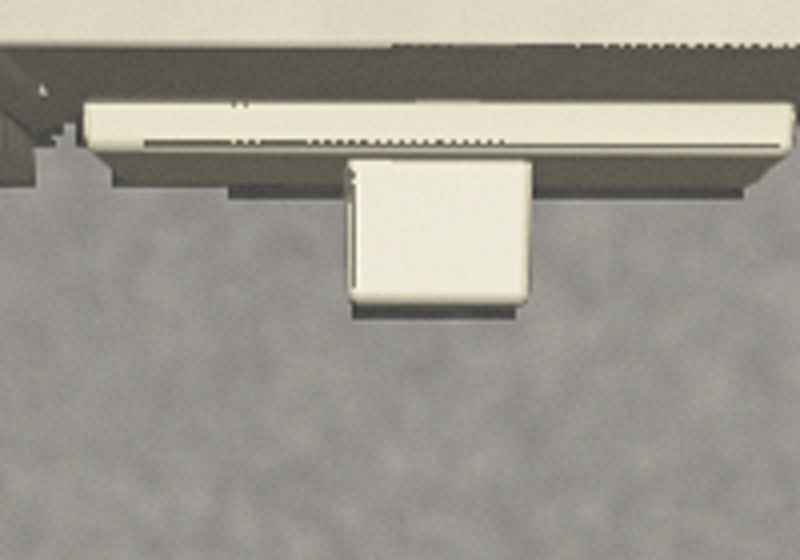

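The plate is under the face, parallel within about 0.3°, with perhaps a 1 mm gap. I'll shut the fingers and nudge the tab's end squarely to make sure it's home.

>>> {"fn": "step_arm", "kwargs": {
  "moves": [
    {"ax": 0, "ay": 0, "az": 0, "x": 0, "y": 0.5, "z": 0, "hand": 255},
    {"ax": 0, "ay": 0, "az": 0, "x": 0, "y": 0.5, "z": 0, "hand": 255},
    {"ax": 0, "ay": 0, "az": 0, "x": 0, "y": 0.3, "z": 0, "hand": 255},
    {"ax": 0, "ay": 0, "az": 0, "x": 0, "y": 0, "z": 0, "hand": 255},
    {"ax": 0, "ay": 0, "az": 0, "x": 0, "y": 0, "z": 0, "hand": 255},
    {"ax": 0, "ay": 0, "az": 0, "x": 0, "y": 0, "z": 0, "hand": 255},
    {"ax": 0, "ay": 0, "az": 0, "x": 0, "y": 0, "z": 0, "hand": 255},
    {"ax": 0, "ay": 0, "az": 0, "x": 0, "y": 0, "z": 0, "hand": 255},
    {"ax": 0, "ay": 0, "az": 0, "x": 0, "y": 0, "z": 0, "hand": 255},
    {"ax": 0, "ay": 0, "az": 0, "x": 0, "y": 0, "z": 0, "hand": 255}
  ],
  "squeeze": 20
}}

```text
clock: 16.25
tool_pos: [0.6491, -0.0194, 0.0097]
ee_rot: [-1.209, 1.209, -1.209]
wrist_force: [0.2, -0.1, -0.7]
finger_gap: 0.0005
```

>>> {"fn": "step_arm", "kwargs": {
  "moves": [
    {"ax": 0, "ay": 0, "az": 0, "x": -0.5, "y": 0, "z": 0, "hand": 255},
    {"ax": 0, "ay": 0, "az": 0, "x": -0.5, "y": 0, "z": 0, "hand": 255},
    {"ax": 0, "ay": 0, "az": 0, "x": -0.4, "y": 0, "z": 0, "hand": 255},
    {"ax": 0, "ay": 0, "az": 0, "x": -0.3, "y": 0, "z": 0, "hand": 255},
    {"ax": 0, "ay": 0, "az": 0, "x": -0.2, "y": 0, "z": 0, "hand": 255},
    {"ax": 0, "ay": 0, "az": 0, "x": 0, "y": 0, "z": 0, "hand": 255}
  ]
}}

```text
clock: 16.85
tool_pos: [0.649, 0.0575, 0.0094]
ee_rot: [-1.21, 1.208, -1.208]
wrist_force: [-0.1, 0.1, -0.4]
finger_gap: 0.0007
```

>>> {"fn": "step_arm", "kwargs": {
  "moves": [
    {"ax": 0, "ay": 0, "az": 0, "x": -0.1, "y": 0, "z": 0, "hand": 255},
    {"ax": 0, "ay": 0, "az": 0, "x": -0.1, "y": 0, "z": 0, "hand": 255},
    {"ax": 0, "ay": 0, "az": 0, "x": -0.05, "y": 0, "z": 0, "hand": 255},
    {"ax": 0, "ay": 0, "az": 0, "x": 0, "y": 0, "z": 0, "hand": 255}
  ]
}}

```text
clock: 17.25
tool_pos: [0.649, 0.0666, 0.0094]
ee_rot: [-1.209, 1.209, -1.209]
wrist_force: [0.3, -0.2, 0.1]
finger_gap: 0.0001
```

>>> {"fn": "step_arm", "kwargs": {
  "moves": [
    {"ax": 0, "ay": 0, "az": 0, "x": -0.06, "y": 0, "z": 0, "hand": 255},
    {"ax": 0, "ay": 0, "az": 0, "x": 0, "y": 0, "z": 0, "hand": 255}
  ]
}}

```text
clock: 17.45
tool_pos: [0.649, 0.0691, 0.0094]
ee_rot: [-1.209, 1.209, -1.209]
wrist_force: [-0.3, 0.1, -0.4]
finger_gap: 0.0004
```

>>> {"fn": "step_arm", "kwargs": {
  "moves": [
    {"ax": 0, "ay": 0, "az": 0, "x": -0.05, "y": 0, "z": 0, "hand": 255},
    {"ax": 0, "ay": 0, "az": 0, "x": 0, "y": 0, "z": 0, "hand": 255}
  ]
}}

```text
clock: 17.65
tool_pos: [0.649, 0.0711, 0.0094]
ee_rot: [-1.209, 1.209, -1.209]
wrist_force: [0.1, -0.8, 0.2]
finger_gap: 0.0007
```

>>> {"fn": "step_arm", "kwargs": {
  "moves": [
    {"ax": 0, "ay": 0, "az": 0, "x": -0.04, "y": 0, "z": 0, "hand": 255},
    {"ax": 0, "ay": 0, "az": 0, "x": 0, "y": 0, "z": 0, "hand": 255}
  ]
}}

```text
clock: 17.85
tool_pos: [0.649, 0.0713, 0.0095]
ee_rot: [-1.211, 1.208, -1.211]
wrist_force: [0.2, -5.1, -0.0]
finger_gap: 0.0005
```

>>> {"fn": "step_arm", "kwargs": {
  "moves": [
    {"ax": 0, "ay": 0, "az": 0, "x": -0.04, "y": 0, "z": 0, "hand": 255},
    {"ax": 0, "ay": 0, "az": 0, "x": 0, "y": 0, "z": 0, "hand": 255}
  ]
}}

```text
clock: 18.05
tool_pos: [0.649, 0.0714, 0.0095]
ee_rot: [-1.212, 1.208, -1.213]
wrist_force: [-0.6, -9.7, 0.9]
finger_gap: 0.0011
```

>>> {"fn": "step_arm", "kwargs": {
  "moves": [
    {"ax": 0, "ay": 0, "az": 0, "x": -0.04, "y": 0, "z": 0, "hand": 255},
    {"ax": 0, "ay": 0, "az": 0, "x": 0, "y": 0, "z": 0, "hand": 255}
  ]
}}

```text
clock: 18.25
tool_pos: [0.649, 0.0714, 0.0095]
ee_rot: [-1.214, 1.208, -1.216]
wrist_force: [-0.9, -13.8, 2.6]
finger_gap: 0.0004
```

It hit a stiff stop at once, so it was already home. I'll back off and repeat the view numerically.

>>> {"fn": "step_arm", "kwargs": {
  "moves": [
    {"ax": 0, "ay": 0, "az": 0, "x": 0.3, "y": 0, "z": 0, "hand": 255},
    {"ax": 0, "ay": 0, "az": 0, "x": 0.7, "y": 0, "z": 0, "hand": 255},
    {"ax": 0, "ay": 0, "az": 0, "x": 0.7, "y": -0.3, "z": 0, "hand": 255},
    {"ax": 0, "ay": 0, "az": 0, "x": 0.7, "y": -0.5, "z": 0, "hand": 255},
    {"ax": 0, "ay": 0, "az": 0, "x": 0, "y": -0.5, "z": 0, "hand": 255},
    {"ax": 0, "ay": 0, "az": 0, "x": 0, "y": 0, "z": 0, "hand": 255},
    {"ax": 0, "ay": 0, "az": 0, "x": 0, "y": 0, "z": 0, "hand": 255}
  ]
}}

```text
clock: 18.95
tool_pos: [0.6493, -0.0198, 0.0615]
ee_rot: [-1.208, 1.208, -1.209]
wrist_force: [0.3, 0.2, -0.6]
finger_gap: 0.0009
```

Run:
```python
from h import *
np.set_printoptions(precision=4,suppress=True)
s=ctrl.state();print(s['tool_pos'],s['wrist_force'])
def edges(f,p,cols):
    g=cv2.cvtColor(cv2.imread(f),cv2.COLOR_BGR2GRAY).astype(float)
    for c in cols:
        l=g[:60,c-3:c+4].mean(1);d=np.diff(l)
        a=np.argmin(d[:22]); b=a+1+np.argmax(d[a+1:a+25])
        F=unproj('wrist',[[c,a+.5]],.045,p)[0];Q=unproj('wrist',[[c,b+.5]],.024,p)[0]
        print(c,a,b,'face y',F[1],'plate inner y',Q[1])
edges('pics/w9.png',dict(np.load('w9.npz')),[245,275,300,340,370,395])
p=ctrl.camera_params('wrist');save('wrist','w10')
edges('pics/w10.png',p,[245,275,300,340,370,395])
for t in('screen_plate','open_trap'):
    print(t,[(np.array(d['xyz']),round(d['conf'],2)) for d in ctrl.place_of('wrist',t)])
save('top','top10')
for t in('soap','scoop','tub','clothespin','brush'):
    print(t,[(np.array(d['xyz']),round(d['conf'],2)) for d in ctrl.place_of('top',t)][:1])
```

```text
[ 0.6493 -0.0198  0.0615] [ 0.2932  0.2109 -0.5695]
245 11 25 face y 0.11039383963205077 plate inner y 0.10906023106673622
275 11 25 face y 0.1104188447551069 plate inner y 0.10908908629215619
300 11 25 face y 0.11043967950144763 plate inner y 0.10911312897684677
340 10 25 face y 0.11094362339234791 plate inner y 0.10915159096485913
370 10 25 face y 0.1109685598766476 plate inner y 0.10918043236257595
395 10 25 face y 0.11098933743500597 plate inner y 0.10920446352657852
245 10 25 face y 0.11056157895959333 plate inner y 0.10878211317288691
275 10 25 face y 0.11057899607764676 plate inner y 0.10880174733475839
300 10 24 face y 0.11059351062548013 plate inner y 0.10935777499789649
340 9 24 face y 0.11108719430658996 plate inner y 0.10938393988064649
370 10 24 face y 0.11063415272714396 plate inner y 0.10940356403528376
395 10 24 face y 0.11064866825194833 plate inner y 0.10941991782001168
screen_plate [(array([ 0.8188, -0.0248,  0.0105]), 0.73), (array([0.6467, 0.1029, 0.0116]), 0.69)]
open_trap [(array([ 0.6471,  0.1117, -0.0001]), 0.83)]
soap [(array([0.3439, 0.3011, 0.0019]), 0.97)]
scoop [(array([ 0.3735,  0.1163, -0.0024]), 0.96)]
tub [(array([ 0.6602, -0.419 ,  0.0002]), 0.97)]
clothespin [(array([ 0.4113, -0.326 , -0.0008]), 0.61)]
brush [(array([0.5884, 0.3193, 0.1092]), 0.64)]
```

```bash
python3 -c "
from station import ctrl
print(ctrl.job_done(), ctrl.state()['clock'])"
```

```text
the job is handed in; nothing more can be done
the job is handed in; nothing more can be done
```

The largest loose screen is in the empty (farther) trap, mesh up and tab outward, and I handed the job in at about 19 s of the 72 s allowed. I gripped it by the tab, slid it along the counter while turning it square, and pushed until the plate stopped. Then I let go, nudged the tab's end with shut fingers, and backed the arm clear of everything.

- **Seating:** The plate stopped at the expected depth. The nudge met a stiff stop, with about 0.2 mm of give as the push rose from 5 to 14 N. From the last picture the plate is parallel to the trap's face within about 0.3°, and its outer face is at y = 0.103 m, as expected.
- **Disagreement:** My edge measurement still shows an even 1–2 mm between the plate and the face. That is about one pixel and within the 2 mm calibration; given the stiff stop, I took it as image error or edge rounding.
- **Other things:** The arm touched none of the bystanders. I located all five again at the end, but compared only the clothespin with a reading from the start; it was unchanged.

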